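Square the cutting board up in the corner stop

ROBOT

A 7-joint arm with a two-finger parallel gripper is mounted at the origin on the work surface; the furniture and walls round the work are solid. World frame = base frame: x ahead of the robot, y to its left, z up, the work surface at z = 0. Lengths are in m, angles in rad, forces in N, time in s.
With the tool pointing down it reaches from about 0.4 to 0.85 m from the base axis. Payload 4.5 kg.
Tool frame: the origin (TCP) lies on the centre line of the jaws, within the pads' length; the fingertips stand r.tips_ahead ahead of it and the grasp point (between the pads) is the TCP (r.tips_ahead is the distance from the TCP to the fingertips, in m); z points along the fingers, y is the direction in which the jaws open and shut (so a half turn about z gives the same grasp; the last joint's range is limited). The gripper opens to 88 mm and grips with 3 to 60 N. Pads are 18 mm wide; open, the fingers measure 123 mm over their backs; the gripper's body (75 mm by 187 mm) begins 45 mm behind the grasp point.
Start: joints at [1.225, 0.689, -0.195, 1.565, 0.157, 0.902, -0.215], TCP at [0.232, -0.58, 0.258] pointing down, gripper open.
Joint ranges: [-3.01, 3.01], [-0.46, 2.08], [-1.47, 1.51], [0.13, 2.56], [-1, 4.14], [0.04, 2.09], [-2.66, 2.66]. Speed limits (rad/s): [2.57, 2.57, 3.14, 3.14, 3.14, 3.14, 3.14].

INTERFACE

Orientations are given as a unit quaternion [x, y, z, w].
In Python, from plant import r gives the robot as it stands.
- The arm moves only by the shell command python3 -m inch 'ROWS' [FORCE]. ROWS is JSON, a list of rows, each a list of 5 numbers: the shift along the world's x, y, z in units of 25 mm (1.0 is 25 mm), then the turn about the world's z in units of 6 degrees (1.0 is 6 degrees), then the finger opening in mm, from 0 to 88.1. A call has 1 to 5 rows; each row shifts and turns the commanded pose from where the row before left it; what a row does not reach is not made up. A row lasts 1/10 s, in which the tool goes at most 50 mm and 8.59 degrees, less where a joint would pass 70% of its speed; a pose out of reach is approached as far as the arm can. A call is refused whole if a number of a shift passes 1 or a number of a turn 1, either way. A call with a gripper value outside its range is refused whole. The fingers move at their own pace and stop on an object; FORCE is the grip in N (left out, the last holds). Time passes only in rows, so rows that do not move let the fingers close. It gives the time, the measured TCP pose, the force and the opening at its end, in the units of the state.
- r.get_state(): the state, without advancing time (a new reading comes with each control period).
- r.snapshot(name): name is "side" or "top" or "wrist"; returns a dict with "pixels" (400x640x3 uint8, red, green, blue), "range_z" (400x640 float32, m along the optical axis (not along the pixel's ray), 0 where there is no reading), "K" (3x3 intrinsics, pixels), "k1" (the pictures are not rectified: a ray, as slopes to the right and down, at radius r is drawn at 1 + k1 r^2 times it, then the intrinsics apply), "position" and "attitude" of the camera in the world. Camera axes: x right, y up, looking along -z (the intrinsics and any distortion apply to the point x, -y, -z); pixel columns grow to the right and rows downward; lengths in m; the calibration is good to about 2 mm. A picture is of the moment at which its call begins.
- r.finish_job(): hands the job in, once; it reports no verdict.
The state is a dict: "clock": time; "q": joint angles; "qd": joint speeds; "joint_torque": joint torques, N m; "tool_pos": TCP position; "eef_rot": TCP orientation; "contact_force": force on the tool from outside, world axes, zero at the start; "moment": the same for the moment, N m; "opening": opening from 0.0 (shut) to 1.0 (fully open).
Only numpy, scipy, OpenCV 4.12 (cv2) and the standard library are available. Lean on these libraries where they do the work, as an engineer would, in place of code of your own. Each camera call takes 0.05 s, during which the arm holds its last target. There are 200 camera calls.

TASK

Slide the green-topped cutting board out of the low wooden rack and across the table into the metal corner stop, so that it lies flat and square with its edges snug against both fences. Keep it flat on the table all the way (press on its top and drag it, do not lift it), and leave the cork-topped board in its bay and the pot, spool and candle where they stand.

Things in the scene. Friction and masses are not known exactly. Their poses are not given: they have to be found in the camera images.
- green_board: Board with a plain green top, 100 (its x) x 130 (its y) x 8 mm, about 0.18 kg: 5 mm plywood, slick below (friction 0.2), under a grippy 96 x 126 x 3 mm sheet (friction 1.0): pressed with 5 to 15 N it drags along. Origin: centre of underside. Starts flat on the table in either bay of the rack, y axis along the rack's y, its -y end sticking out 70 to 85 mm. Too wide to grasp.
- cork_board: The same board (100 x 130 x 8 mm) with a brown cork top, in the other bay of the rack, also sticking out 70 to 85 mm. Origin: centre of its underside. It must stay there.
- rack: Fixed low wooden rack, 240 (its x) x 72 (its y) x 30 mm high, no floor; origin: centre of its underside. Two bays centred at x = -57 and +57 mm, each 106 mm wide, open only at the front (y = -35 mm) under a roof 22 to 30 mm above the table; cheeks and back wall 8 mm thick. Boards come out along its -y.
- corner_stop: Fixed L of two bare-metal fences, 16 mm wide, 10 mm high. Origin: inner corner, on the table. Far fence: inner face at x = 0, reaching to y = +110 mm. Right fence: inner face at y = 0, reaching to x = -100 mm. A board squared up in it lies with its x and y along the stop's, its centre at x = -50, y = +65 mm in the stop's frame.
- small_pot: Small clay pot, 49 mm wide and 38 mm high, standing loose on the rack's roof. Origin: centre of its foot.
- red_spool: Loose spool of red ribbon lying flat, 72 x 70 x 30 mm, on the table to the right. Origin: about the centre of its underside.
- candle: Loose candle in a glass, 76 mm wide and 90 mm high, on the table to the right and nearer the robot. Origin: centre of its underside.
Mind the look-alikes: they are no part of the job. What is shaped like the green_board but blue is not meant.

How it is judged:
By the outcome, as a careful person would: the job done as asked, in the order asked, and still so for the second after the job is handed in, with the robot touching nothing.
It also fails if it takes over 64 s, if anything falls off the work surface, if the arm or the gripper's body presses on something with over 40 N, if the wrist force passes 120 N, or if a joint passes its speed limit or range.

## Working session

There is one attempt and no reset: what is moved stays moved. The work goes in short steps, Python scripts to look and compute and a shell command to move; the robot and the scene stay as the last step left them, time stands still between calls to the robot, and variables do not carry over. Pictures are saved under pics/ and viewed, about 8 in all and at most 12, crops included, and the job is handed in when it is done.

```bash
mkdir -p pics
cat > h.py <<'E'
import numpy as np, cv2
from scipy.spatial.transform import Rotation as R
from plant import r
def snap(n,f=None):
    s=r.snapshot(n)
    if f: cv2.imwrite('pics/'+f,cv2.cvtColor(s['pixels'],cv2.COLOR_RGB2BGR))
    return s
def rot(s):
    a=np.array(s['attitude'],float)
    return a if a.shape==(3,3) else R.from_quat(a).as_matrix()
def plane(s,uv,z):
    K=np.array(s['K']);uv=np.atleast_2d(np.float64(uv))
    d=(uv-[K[0,2],K[1,2]])/[K[0,0],K[1,1]]
    p=d.copy()
    for _ in range(20): p=d/(1+s['k1']*(p**2).sum(1,keepdims=True))
    v=np.c_[p[:,0],-p[:,1],-np.ones(len(p))]@rot(s).T
    o=np.array(s['position']); return o+v*((z-o[2])/v[:,2])[:,None]
E
python3 - <<'E'
from h import *
for n in('top','side'):
    s=snap(n,n+'1.png');print(n,s['position'],s['attitude'],s['K'],s['k1'])
st=r.get_state();print({k:np.round(v,3) for k,v in st.items()},r.tips_ahead)
E
```

```text
top [ 0.37807787 -0.07434165  0.88881215] [ 0.02524548 -0.03472003 -0.69963152  0.7132131 ] [[364.70235209   0.         317.81962074]
 [  0.         364.70235209 199.31949061]
 [  0.           0.           1.        ]] -0.04761488405383782
side [0.10223629 0.73416191 0.70930336] [-0.08051095  0.43843175  0.87773311 -0.17572755] [[434.08534266   0.         310.30619693]
 [  0.         434.08534266 198.05865554]
 [  0.           0.           1.        ]] -0.028632487975901382
{'clock': np.float64(0.1), 'q': array([ 1.225,  0.69 , -0.195,  1.566,  0.157,  0.902, -0.215]), 'qd': array([-0.002, -0.003,  0.   , -0.004, -0.   , -0.   , -0.001]), 'joint_torque': array([-3.0000e-03, -5.2850e+01, -1.2720e+00, -1.5384e+01, -5.3000e-02,
        2.0000e-03,  0.0000e+00]), 'tool_pos': array([ 0.231, -0.58 ,  0.257]), 'eef_rot': array([ 0.982,  0.189, -0.   , -0.001]), 'contact_force': array([0.172, 0.715, 0.235]), 'moment': array([ 0.05 , -0.015,  0.031]), 'opening': np.float64(1.003)} 0.019
```

View pics/top1.png

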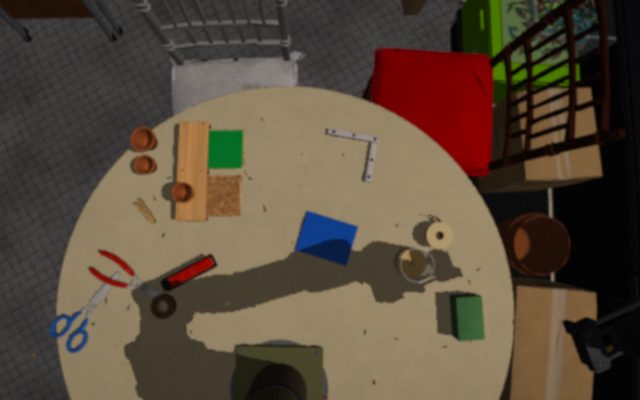

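View pics/side1.png

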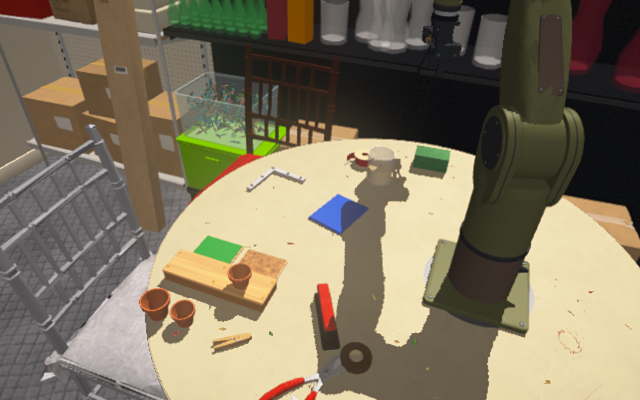

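The top view shows the green board in the far bay of the rack at (225,149), the cork board at (224,195), and the pot on the roof at (181,192). The corner stop has its corner near (377,137), opening to the lower left. The blue decoy is at (326,238), just off the path. Next I'll measure the green board and the stop.

```bash
cat >> h.py <<'E'
def big(m,k=1):
    c,_=cv2.findContours(m.astype(np.uint8),cv2.RETR_EXTERNAL,cv2.CHAIN_APPROX_NONE)
    return max(c,key=cv2.contourArea)[:,0,:]
def green(s,box):
    h=cv2.cvtColor(s['pixels'],cv2.COLOR_RGB2HSV);m=(h[...,0]>50)&(h[...,0]<80)&(h[...,1]>120)&(h[...,2]>50)
    M=np.zeros_like(m);a,b,c,d=box;M[b:d,a:c]=m[b:d,a:c];return big(M)
def rect(P):
    c,sz,_=cv2.minAreaRect(np.float32(P[:,:2]*1000));b=cv2.boxPoints((c,sz,_));return np.round(c,1),np.round(sz,1),np.round(b,1)
def ang(b):
    e=b[1]-b[0];a=np.degrees(np.arctan2(e[1],e[0]));return round((a+45)%90-45,2)
E
python3 - <<'E'
from h import *
s=snap('top')
g=plane(s,green(s,(190,115,270,185)),.008);c,z,b=rect(g);print('green',c,z,b.tolist(),ang(b))
hs=cv2.cvtColor(s['pixels'],cv2.COLOR_RGB2HSV).astype(int)
m=np.zeros((400,640),bool);m[120:190,315:390]=((hs[...,1]<45)&(hs[...,2]>110))[120:190,315:390]
k=big(m);p=plane(s,k,.010)*1000
print('stop area',m.sum());h=cv2.approxPolyDP(k[:,None,:],3,True)[:,0];print(h.tolist(),np.round(plane(s,h,.01)[:,:2]*1000,1).tolist())
# far fence/right fence lines from region pixels
ys,xs=np.nonzero(m);P=plane(s,np.c_[xs,ys],.010)[:,:2]*1000
for nm,sel in(('far',xs<358),('right',ys>148)):
    q=P[sel];vx,vy,x0,y0=cv2.fitLine(np.float32(q),cv2.DIST_HUBER,0,.01,.01).ravel();n=np.array([-vy,vx]);d=(q-[x0,y0])@n
    print(nm,(x0,y0),np.degrees(np.arctan2(vy,vx)),'width',np.percentile(d,[1,99]))
hh=cv2.cvtColor(s['pixels'],cv2.COLOR_RGB2HSV);m=np.zeros((400,640),bool);m[115:225,165:210]=((hh[...,1]>90)&(hh[...,2]>120)&(hh[...,0]<25))[115:225,165:210]
c,z,b=rect(plane(s,big(m),.03));print('rack',c,z,b.tolist(),ang(b))
m=np.zeros((400,640),bool);B=(hh[...,0]>105)&(hh[...,0]<130)&(hh[...,1]>150);m[205:270,285:365]=B[205:270,285:365]
c,z,b=rect(plane(s,big(m),.008));print('blue',c,z,b.tolist())
cv2.imwrite('pics/c1.png',cv2.resize(s['pixels'][110:280,160:400,::-1],None,fx=3.2,fy=3.2,interpolation=cv2.INTER_CUBIC))
E
```

```text
green [573.7 144.7] [92.9 81.4] [[527.0, 185.0], [527.5999755859375, 103.69999694824219], [620.5, 104.4000015258789], [619.9000244140625, 185.6999969482422]] 0.42
stop area 495
[[329, 128], [328, 133], [372, 142], [369, 158], [373, 160], [368, 161], [365, 180], [370, 181], [377, 137]] [[629.9, -109.7], [617.2, -107.4], [597.2, -216.2], [557.0, -209.0], [552.3, -218.8], [549.5, -206.5], [502.4, -199.5], [500.2, -211.7], [610.1, -228.5]]
far (np.float32(617.6384), np.float32(-143.90298)) 79.98829 width [-7.45044201  7.34654417]
right (np.float32(540.8668), np.float32(-212.69115)) -8.758057 width [-6.58870158  7.33686111]
rack [514.5 213.4] [241.2  82.8] [[393.29998779296875, 252.89999389648438], [394.6000061035156, 170.10000610351562], [635.7999877929688, 173.89999389648438], [634.5, 256.70001220703125]] 0.9
blue [ 360.1 -106.5] [125.   95.5] [[296.8999938964844, -153.3000030517578], [388.70001220703125, -179.8000030517578], [423.3999938964844, -59.70000076293945], [331.6000061035156, -33.20000076293945]]
```

View pics/c1.png

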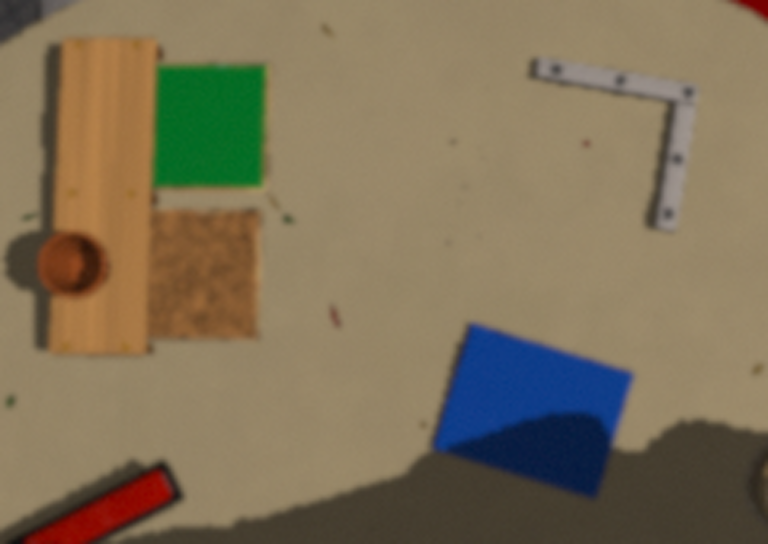

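The green board's centre is about (574,167) mm with a yaw near 0.5°. The stop's inner corner is about (598,-214) with a yaw near -9.7°, so the target centre is about (559,-142). I'll go above the exposed part of the board with the jaws along x and a finger opening of 50 mm.

```bash
for i in 1 2 3 4 5 6; do :; done
python3 -m inch '[[0.457,0.947,0,0.379,50],[0.457,0.947,0,0.379,50],[0.457,0.947,0,0.379,50],[0.457,0.947,0,0.379,50],[0.457,0.947,0,0.379,50]]'
python3 -m inch '[[0.457,0.947,0,0.379,50],[0.457,0.947,0,0.379,50],[0.457,0.947,0,0.379,50],[0.457,0.947,0,0.379,50],[0.457,0.947,0,0.379,50]]'
python3 -m inch '[[0.457,0.947,0,0.379,50],[0.457,0.947,0,0.379,50],[0.457,0.947,0,0.379,50],[0.457,0.947,0,0.379,50],[0.457,0.947,0,0.379,50]]'
python3 -m inch '[[0.457,0.947,0,0.379,50],[0.457,0.947,0,0.379,50],[0.457,0.947,0,0.379,50],[0.457,0.947,0,0.379,50],[0.457,0.947,0,0.379,50]]'
python3 -m inch '[[0.457,0.947,0,0.379,50],[0.457,0.947,0,0.379,50],[0.457,0.947,0,0.379,50],[0.457,0.947,0,0.379,50],[0.457,0.947,0,0.379,50]]'
python3 -m inch '[[0.457,0.947,0,0.379,50],[0.457,0.947,0,0.379,50],[0.457,0.947,0,0.379,50],[0.457,0.947,0,0.379,50],[0.457,0.947,0,0.379,50]]'
```

```text
clock: 0.65
tool_pos: [0.2891, -0.461, 0.2575]
eef_rot: [0.958, 0.286, -0.0, -0.0]
contact_force: [0.2, -0.5, -0.8]
opening: 0.581
clock: 1.15
tool_pos: [0.3463, -0.3427, 0.2576]
eef_rot: [0.925, 0.379, -0.0, -0.0]
contact_force: [1.1, 0.8, -0.1]
opening: 0.571
clock: 1.65
tool_pos: [0.4034, -0.2244, 0.2577]
eef_rot: [0.883, 0.469, -0.0, -0.0]
contact_force: [-0.9, 1.0, -0.5]
opening: 0.566
clock: 2.15
tool_pos: [0.4605, -0.106, 0.2576]
eef_rot: [0.832, 0.554, -0.0, -0.0]
contact_force: [0.3, -0.5, 0.1]
opening: 0.565
clock: 2.65
tool_pos: [0.5176, 0.0123, 0.2576]
eef_rot: [0.773, 0.634, -0.0, -0.0]
contact_force: [-0.1, 0.6, -0.2]
opening: 0.568
clock: 3.15
tool_pos: [0.5747, 0.1306, 0.2575]
eef_rot: [0.707, 0.708, -0.0, -0.0]
contact_force: [0.4, -1.1, -0.2]
opening: 0.57
```

```bash
python3 -m inch '[[0,0,-0.87,0,50],[0,0,-0.87,0,50],[0,0,-0.87,0,50],[0,0,-0.87,0,50],[0,0,-0.87,0,50]]'
python3 - <<'E'
from h import *
s=snap('wrist','w1.png')
E
python3 -m inch '[[0,0,-0.87,0,50],[0,0,-0.87,0,50],[0,0,-0.87,0,50],[0,0,-0.87,0,50],[0,0,-0.87,0,50]]'
python3 -m inch '[[0,0,-0.3,0,50],[0,0,-0.14,0,50]]'
```

```text
clock: 3.65
tool_pos: [0.5743, 0.1296, 0.1479]
eef_rot: [0.707, 0.707, -0.0, -0.0]
contact_force: [0.3, -0.9, -0.3]
opening: 0.571
clock: 4.2
tool_pos: [0.5748, 0.1298, 0.0398]
eef_rot: [0.707, 0.707, 0.0, 0.0]
contact_force: [0.4, -0.2, 0.3]
opening: 0.57
clock: 4.4
tool_pos: [0.5743, 0.1297, 0.0289]
eef_rot: [0.707, 0.707, -0.0, -0.0]
contact_force: [-1.1, 1.2, -0.0]
opening: 0.567
```

View pics/w1.png

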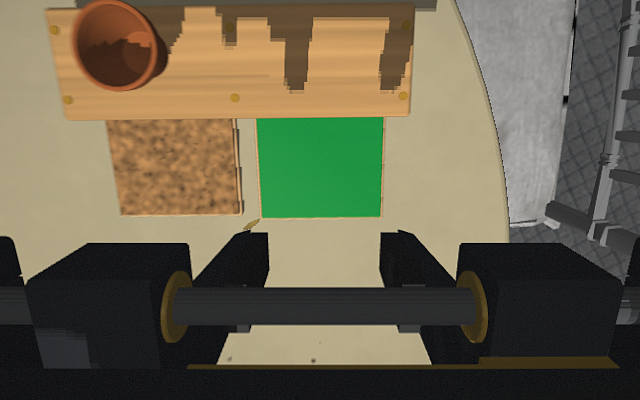

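The wrist view shows the green board centred below the fingers, spanning u 257–383 with its outer end at v≈217. The rack roof, the pot and the cork board are all clear of the gripper. Now I'll press in small steps.

```bash
python3 -m inch '[[0,0,-0.08,0,50],[0,0,0,0,50]]'
python3 -m inch '[[0,0,-0.04,0,50],[0,0,0,0,50]]'
```

```text
clock: 4.6
tool_pos: [0.575, 0.1299, 0.028]
eef_rot: [0.707, 0.707, 0.001, 0.0]
contact_force: [0.5, 0.2, 0.6]
opening: 0.567
clock: 4.8
tool_pos: [0.5752, 0.1299, 0.0276]
eef_rot: [0.707, 0.707, 0.001, 0.001]
contact_force: [-0.5, 0.2, 4.8]
opening: 0.566
```

```bash
python3 -m inch '[[0,0,-0.04,0,50],[0,0,0,0,50]]'
python3 -m inch '[[0,-0.2,0,0,50],[0,-0.4,0,0,50],[0,-0.4,0,0,50],[0,0,0,0,50]]'
python3 - <<'E'
from h import *
s=snap('side','s2.png');s=snap('wrist','w2.png')
E
```

```text
clock: 5.0
tool_pos: [0.5752, 0.1299, 0.0275]
eef_rot: [0.707, 0.707, 0.001, 0.001]
contact_force: [-1.9, -1.1, 12.1]
opening: 0.563
clock: 5.4
tool_pos: [0.5766, 0.1051, 0.0276]
eef_rot: [0.708, 0.707, 0.002, 0.001]
contact_force: [0.2, -0.5, 9.8]
opening: 0.567
```

View pics/w2.png

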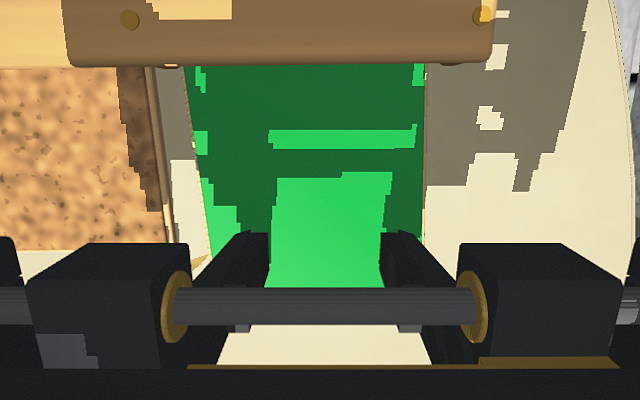

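The board follows: the rear edge of the roof shows more green, the fingers are still at the board's end, and the cork board is unmoved. I'll keep dragging at about 10 N.

```bash
python3 -m inch '[[0,-0.6,0,0,50],[0,-0.6,0,0,50],[0,-0.6,0,0,50],[0,-0.6,0,0,50],[0,0,0,0,50]]'
python3 -m inch '[[0,-0.6,0,0,50],[0,-0.6,0,0,50],[0,-0.6,0,0,50],[0,0,0,0,50]]'
python3 - <<'E'
from h import *
s=snap('top','t3.png')
try: print(rect(plane(s,green(s,(190,110,330,200)),.008)))
except Exception as e: print(e)
E
```

```text
clock: 6.0
tool_pos: [0.5768, 0.0433, 0.0276]
eef_rot: [0.708, 0.706, 0.002, 0.002]
contact_force: [1.0, -2.0, 10.1]
opening: 0.567
clock: 6.4
tool_pos: [0.5767, -0.0018, 0.0276]
eef_rot: [0.708, 0.706, 0.002, 0.002]
contact_force: [0.8, -3.0, 10.6]
opening: 0.57
max() iterable argument is empty
```

View pics/t3.png

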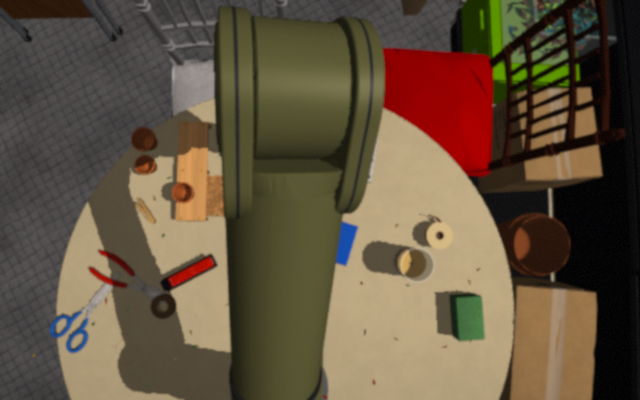

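The arm hides the board from the top camera, so I'll measure with the wrist camera instead.

```bash
cat >> h.py <<'E'
def wristgreen(f=None):
    s=snap('wrist',f);h=cv2.cvtColor(s['pixels'],cv2.COLOR_RGB2HSV)
    m=((h[...,0]>50)&(h[...,0]<85)&(h[...,1]>120)&(h[...,2]>40)).astype(np.uint8)
    c=big(m);P=plane(s,c,.008)*1000
    print('px',c.min(0),c.max(0));return s,m,P
E
python3 - <<'E'
from h import *
s,m,P=wristgreen('w3.png')
print(rect(P/1000),ang(rect(P/1000)[2]))
E
```

```text
px [155   0] [422 287]
(array([567.8,  38.7]), array([ 94.3, 124.3]), array([[512.5,  93.7],
       [529.8, -29.4],
       [623.2, -16.3],
       [605.8, 106.8]], dtype=float32)) 8.0
```

View pics/w3.png

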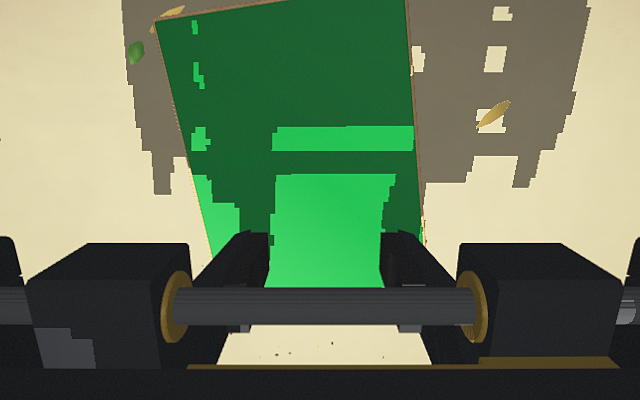

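The board has come out of the rack but yawed to about +8°, with its centre near (568,39). One finger evidently bears more than the other. I'll lift off, set the jaws along the board's length (steadier for a drag along -y), and press again at its centre.

```bash
python3 -m inch '[[0,0,0.4,0,50],[0,0,0.6,0,60],[0,0.4,0.2,0,60]]'
python3 -c "
from h import *
print(np.round(r.get_state()['q'],2))
s,m,P=wristgreen()
print(rect(P/1000),ang(rect(P/1000)[2]))"
```

```text
clock: 6.8
tool_pos: [0.5752, 0.0084, 0.0572]
eef_rot: [0.708, 0.706, 0.0, 0.001]
contact_force: [-0.0, -0.5, 0.5]
opening: 0.678
[ 0.08  0.94 -0.31  1.84  0.6   0.46 -0.66]
px [190  27] [408 287]
(array([567.8,  39.8]), array([ 94.8, 123.3]), array([[512.4,  94.3],
       [529.3, -27.8],
       [623.2, -14.7],
       [606.2, 107.4]], dtype=float32)) 7.88
```

```bash
python3 -m inch '[[-0.021,0.09,0,-0.98,60],[-0.021,0.09,0,-0.98,60],[-0.021,0.09,0,-0.98,60],[-0.021,0.09,0,-0.98,60],[-0.021,0.09,0,-0.98,60]]'
python3 -m inch '[[-0.021,0.09,0,-0.98,60],[-0.021,0.09,0,-0.98,60],[-0.021,0.09,0,-0.98,60],[-0.021,0.09,0,-0.98,60],[-0.021,0.09,0,-0.98,60]]'
python3 -m inch '[[-0.021,0.09,0,-0.98,60],[-0.021,0.09,0,-0.98,60],[-0.021,0.09,0,-0.98,60],[-0.021,0.09,0,-0.98,60],[0,0,0,0,60]]'
python3 -m inch '[[0,0,-0.5,0,60],[0,0,-0.5,0,60],[0,0,-0.13,0,60],[0,0,0,0,60]]'
python3 -m inch '[[0,0,-0.06,0,60],[0,0,0,0,60]]'
```

```text
clock: 7.35
tool_pos: [0.5717, 0.0224, 0.0553]
eef_rot: [0.864, 0.503, 0.0, -0.0]
contact_force: [-0.3, 0.7, 0.9]
opening: 0.679
clock: 7.85
tool_pos: [0.569, 0.0337, 0.0552]
eef_rot: [0.964, 0.267, 0.0, -0.0]
contact_force: [-0.2, -0.5, 0.2]
opening: 0.68
clock: 8.35
tool_pos: [0.5668, 0.043, 0.0552]
eef_rot: [0.998, 0.068, -0.0, -0.0]
contact_force: [-0.0, -0.2, -0.2]
opening: 0.681
clock: 8.75
tool_pos: [0.5668, 0.0414, 0.0275]
eef_rot: [0.998, 0.068, -0.0, -0.0]
contact_force: [-2.4, 2.1, 14.6]
opening: 0.679
clock: 8.95
tool_pos: [0.5668, 0.0414, 0.0274]
eef_rot: [0.998, 0.068, -0.0, -0.0]
contact_force: [-5.4, 0.4, 28.1]
opening: 0.684
```

```bash
python3 -m inch '[[0,0,0.07,0,60],[0,0,0,0,60]]'
python3 -m inch '[[-0.055,-0.3,0,-0.3,60],[-0.055,-0.5,0,-0.5,60],[-0.055,-0.5,0,-0.5,60],[-0.055,-0.5,0,-0.5,60]]'
python3 -m inch '[[-0.055,-0.5,0,-0.5,60],[-0.055,-0.5,0,-0.5,60],[-0.055,-0.5,0,-0.13,60],[0,0,0,0,60]]'
python3 -c "
from h import *
s,m,P=wristgreen('w4.png')
print(rect(P/1000),ang(rect(P/1000)[2]))"
```

```text
clock: 9.15
tool_pos: [0.5669, 0.0414, 0.0274]
eef_rot: [0.998, 0.067, -0.0, -0.0]
contact_force: [-1.7, 1.1, 12.3]
opening: 0.679
clock: 9.55
tool_pos: [0.5633, -0.0021, 0.0275]
eef_rot: [1.0, -0.027, 0.002, -0.001]
contact_force: [0.8, 3.2, 10.6]
opening: 0.685
clock: 9.95
tool_pos: [0.5585, -0.0432, 0.0275]
eef_rot: [0.996, -0.087, 0.001, 0.0]
contact_force: [-0.1, -3.1, 10.2]
opening: 0.683
px [182 142] [481 287]
(array([572.8, -48.6]), array([124.1,  66.7]), array([[ 529.4, -104.1],
       [ 595.1, -115.4],
       [ 616.2,    6.8],
       [ 550.5,   18.2]], dtype=float32)) -9.76
```

View pics/w4.png

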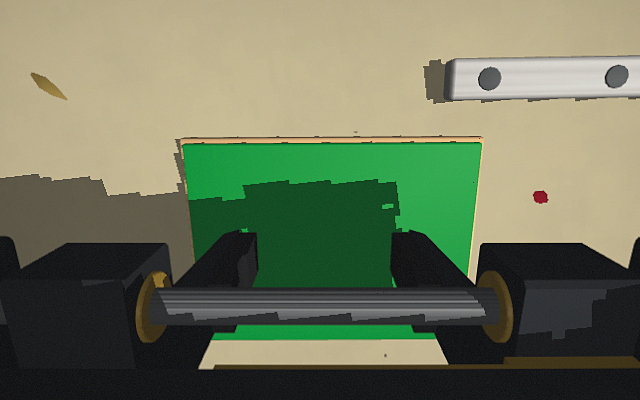

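The board is now square, at a yaw of -9.8° with its centre near (558,-46). The far fence's end is visible at (445,80), and the board's far edge at v≈140 clears it. I'll slide it on and stop just short of the corner.

```bash
python3 -m inch '[[-0.041,-0.3,0,0,60],[-0.041,-0.5,0,0,60],[-0.041,-0.5,0,0,60],[-0.041,-0.5,0,0,60],[-0.041,-0.5,0,0,60]]'
python3 -m inch '[[-0.041,-0.5,0,0,60],[-0.041,-0.5,0,0,60],[0,0,0,0,60]]'
cat > fl.py <<'E'
from h import *
# wrist: fit board far sheet edge & fence inner edge as image columns' transitions
s,m,P=wristgreen('w5.png')
ys,xs=np.nonzero(m);top={x:ys[xs==x].min() for x in np.unique(xs)}
c=np.array(sorted(top.items()));c=c[15:-15]
B=plane(s,c,.008)*1000
def fit(Q):
    vx,vy,x0,y0=cv2.fitLine(np.float32(Q[:,:2]),cv2.DIST_HUBER,0,.01,.01).ravel()
    if vy<0: vx,vy=-vx,-vy
    return np.array([x0,y0]),np.array([vx,vy]),np.degrees(np.arctan2(vy,vx))-90
pb,db,ab=fit(B);print('board far edge',pb,ab,'cols',c[0],c[-1])
b=rect(P/1000);print(b)
E
python3 fl.py
```

```text
clock: 10.5
tool_pos: [0.5538, -0.0972, 0.0275]
eef_rot: [0.996, -0.085, 0.001, -0.001]
contact_force: [0.6, 4.2, 12.0]
opening: 0.677
clock: 10.8
tool_pos: [0.5512, -0.1258, 0.0275]
eef_rot: [0.996, -0.087, 0.001, 0.001]
contact_force: [-0.1, -3.1, 9.8]
opening: 0.682
px [182 142] [481 287]
board far edge [ 597.208  -141.9055] -9.726555 cols [197 144] [466 142]
(array([ 565.5, -131.2]), array([124. ,  66.7]), array([[ 522.2, -186.7],
       [ 587.9, -198. ],
       [ 608.8,  -75.7],
       [ 543.1,  -64.5]], dtype=float32))
```

View pics/w5.png

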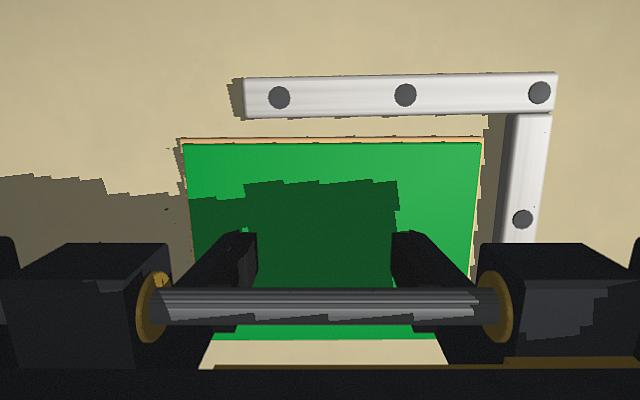

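Both fences are now in view. The far fence's inner edge runs from (245,118) to (505,113), and the right fence starts near u≈505. The board is a few mm short of each. I'll measure the remaining gaps.

```bash
cat > fl2.py <<'E'
from fl import *
hs=cv2.cvtColor(s['pixels'],cv2.COLOR_RGB2HSV)
w=((hs[...,1]<28)&(hs[...,2]>140)).astype(np.uint8);w[240:]=0
w=cv2.morphologyEx(w,cv2.MORPH_CLOSE,np.ones((17,17)));k=big(w)
M=np.zeros_like(w);cv2.drawContours(M,[k.reshape(-1,1,2)],-1,1,-1)
h=cv2.approxPolyDP(k[:,None,:],5,True)[:,0];print('poly',h.tolist());print(np.round(plane(s,h,.01)[:,:2]*1000,1).tolist())
E
python3 fl2.py
```

```text
px [182 142] [481 287]
board far edge [ 601.11255 -119.0561 ] -9.71125 cols [197 144] [466 142]
(array([ 565.5, -131.2]), array([124. ,  66.7]), array([[ 522.1, -186.7],
       [ 587.9, -198. ],
       [ 608.8,  -75.7],
       [ 543.1,  -64.5]], dtype=float32))
poly [[534, 239], [557, 73], [244, 79], [248, 117], [515, 112], [503, 239]]
[[541.4, -217.3], [610.0, -227.8], [628.9, -107.4], [614.5, -105.6], [597.9, -211.0], [543.9, -203.8]]
```

```bash
python3 -m inch '[[0.1,-0.016,0,0.13,60],[0.1,-0.016,0,0,60],[0.1,-0.016,0,0,60],[0,0,0,0,60]]'
python3 -m inch '[[0.08,-0.012,0,0,60],[0.08,-0.012,0,0,60],[0.08,-0.012,0,0,60],[0,0,0,0,60]]'
python3 -m inch '[[-0.02,-0.12,0,0,60],[-0.02,-0.12,0,0,60],[-0.02,-0.12,0,0,60],[0,0,0,0,60]]'
python3 -m inch '[[-0.01,-0.08,0,0,60],[-0.01,-0.08,0,0,60],[-0.01,-0.08,0,0,60],[0,0,0,0,60]]'
python3 fl2.py
```

```text
clock: 11.3
tool_pos: [0.556, -0.1256, 0.0274]
eef_rot: [0.997, -0.08, -0.002, 0.0]
contact_force: [-4.8, -0.3, 15.6]
opening: 0.679
clock: 11.7
tool_pos: [0.5604, -0.126, 0.0274]
eef_rot: [0.997, -0.08, -0.004, -0.0]
contact_force: [-7.5, 0.5, 18.9]
opening: 0.68
clock: 12.1
tool_pos: [0.5605, -0.1307, 0.0276]
eef_rot: [0.997, -0.078, -0.002, -0.003]
contact_force: [-5.3, 9.2, 19.1]
opening: 0.679
clock: 12.5
tool_pos: [0.5596, -0.1361, 0.0276]
eef_rot: [0.997, -0.078, -0.003, -0.003]
contact_force: [-5.8, 9.7, 20.2]
opening: 0.682
px [183 146] [481 287]
board far edge [ 605.9564  -143.16264] -8.969048 cols [198 146] [466 146]
(array([ 573.3, -141.1]), array([124. ,  65.2]), array([[ 531.4, -197.2],
       [ 595.8, -207.4],
       [ 615.2,  -84.9],
       [ 550.7,  -74.7]], dtype=float32))
poly [[226, 105], [231, 140], [494, 140], [484, 239], [515, 239], [533, 102]]
[[628.4, -107.2], [614.6, -106.0], [598.0, -211.4], [555.1, -205.7], [553.0, -219.2], [610.6, -227.0]]
```

View pics/w5.png

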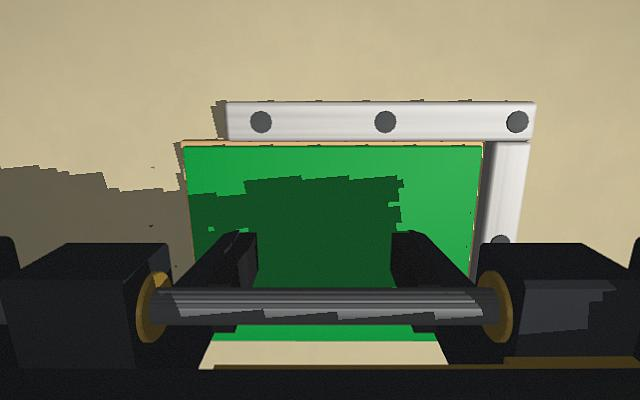

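The board is at -8.97° and the fence at about -8.9°. It touches the far fence, with at most 1–2 mm apparent at the right fence. One more nudge into both, then release and look from above.

```bash
python3 -m inch '[[-0.01,-0.08,0,0,60],[-0.01,-0.08,0,0,60],[0.05,-0.01,0,0,60],[0.05,-0.01,0,0,60],[0,0,0,0,60]]'
python3 fl2.py; cp pics/w5.png pics/w6.png
python3 -m inch '[[-0.04,0.04,0.03,0,60],[-0.02,0.02,0.03,0,60],[0,0,0.3,0,60],[0,0,0.8,0,60],[0,0,0.8,0,60]]'
python3 -m inch '[[-0.6,0,0.8,0,60],[-1,0,0.8,0,60],[-1,0,0.8,0,60],[-1,0,0.8,0,60],[0,0,0,0,60]]'
python3 fl2.py
```

```text
clock: 13.05
tool_pos: [0.5595, -0.1376, 0.0276]
eef_rot: [0.997, -0.077, -0.005, -0.005]
contact_force: [-9.1, 15.1, 26.9]
opening: 0.68
px [183 146] [482 287]
board far edge [ 603.7472  -157.76315] -8.868752 cols [198 146] [467 146]
(array([ 573.1, -142.4]), array([124.1,  65.4]), array([[ 531.2, -198.6],
       [ 595.8, -208.7],
       [ 615. ,  -86.1],
       [ 550.3,  -76. ]], dtype=float32))
poly [[223, 104], [228, 140], [491, 140], [481, 239], [513, 237], [532, 103]]
[[628.7, -107.4], [614.6, -106.2], [598.2, -211.3], [555.4, -205.7], [554.2, -219.6], [610.3, -227.6]]
clock: 13.6
tool_pos: [0.5617, -0.1449, 0.0761]
eef_rot: [0.997, -0.08, -0.001, 0.001]
contact_force: [0.5, 0.3, 0.7]
opening: 0.682
clock: 14.1
tool_pos: [0.4692, -0.1455, 0.1579]
eef_rot: [0.997, -0.081, -0.001, 0.001]
contact_force: [0.8, 0.5, 0.4]
opening: 0.678
px [208   0] [383 133]
board far edge [ 605.5677  -136.16335] -9.367104 cols [213   0] [368   0]
(array([ 557.8, -140.1]), array([124.8,  93.9]), array([[ 501.8, -194.5],
       [ 594.5, -209.1],
       [ 613.9,  -85.8],
       [ 521.2,  -71.2]], dtype=float32))
poly [[390, 0], [385, 134], [401, 134], [409, 0]]
[[592.5, -212.8], [500.0, -198.2], [498.0, -210.4], [590.3, -226.1]]
```

View pics/w5.png

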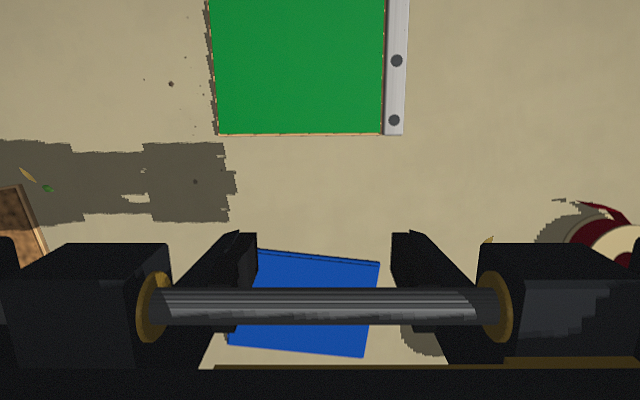

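The right edge lies parallel along the right fence at u≈385. I'll back off for a full view of the stop.

```bash
python3 -m inch '[[-0.8,0,0.9,0,60],[-0.8,0,0.9,0,60],[-0.8,0,0.9,0,60],[-0.6,0,0.9,0,60],[0,0,0,0,60]]'
python3 - <<'E'
from h import *
s,m,P=wristgreen('w7.png')
ys,xs=np.nonzero(m);b=rect(P/1000);print(b,ang(b[2]))
y0=max(0,ys.min()-30);x0=xs.min()-30
c=s['pixels'][y0:ys.max()+25,x0:xs.max()+60,::-1];f=min(780/c.shape[1],590/c.shape[0])
cv2.imwrite('pics/c7.png',cv2.resize(c,None,fx=f,fy=f,interpolation=cv2.INTER_NEAREST));print(x0,y0,f)
snap('top','t8.png')
E
```

```text
clock: 14.65
tool_pos: [0.3974, -0.1448, 0.2477]
eef_rot: [0.997, -0.08, 0.002, 0.001]
contact_force: [-0.1, 0.4, -0.8]
opening: 0.675
px [226   0] [358  52]
(array([ 533.4, -136.5]), array([124.8,  46. ]), array([[ 500.6, -194.3],
       [ 546. , -201.8],
       [ 566.1,  -78.6],
       [ 520.8,  -71.1]], dtype=float32)) -9.38Traceback (most recent call last):
  File "<stdin>", line 5, in <module>
ZeroDivisionError: division by zero
```

```bash
python3 -m inch '[[1,0,0,0,60],[1,0,0,0,60],[1,0,0,0,60],[1,0,0,0,60],[0.6,0,0,0,60]]'
python3 -m inch '[[0,0,-0.8,0,60],[0,0,-0.8,0,60],[0,0,0,0,60]]'
python3 - <<'E'
from h import *
s,m,P=wristgreen('w7.png');b=rect(P/1000);print(b,ang(b[2]))
E
python3 -m inch '[[-1,0,0.8,0,60],[-1,0,0.8,0,60],[-1,-1,0.5,0,60],[-1,-1,0.5,0,60],[-1,-1,0,0,60]]'
python3 -m inch '[[-0.4,-1,0,0,60],[-0.4,-1,0,0,60],[-0.4,-1,0,0,60],[-0.4,-1,0,0,60],[-0.4,-1,0,0,60]]'
python3 -m inch '[[-0.4,-1,0,0,60],[-0.4,-1,0,0,60],[-0.4,-1,0,0,60],[-0.4,-1,0,0,60],[-0.4,-1,0,0,60]]'
python3 - <<'E'
from h import *
s=snap('top','t8.png')
g=green(s,(290,120,385,205));b=rect(plane(s,g,.008));print('top',b,ang(b[2]))
w=cv2.imread('pics/w7.png')[0:240,150:550];a=cv2.resize(w,(800,480),interpolation=cv2.INTER_NEAREST)[:380]
t=cv2.imread('pics/t8.png')[100:230,120:480];t=cv2.resize(t,(600,217),interpolation=cv2.INTER_CUBIC)
o=np.zeros((600,800,3),np.uint8);o[:380]=a;o[380:597,:600]=t;cv2.imwrite('pics/f.png',o)
E
```

```text
clock: 15.2
tool_pos: [0.5155, -0.1434, 0.2445]
eef_rot: [0.997, -0.079, 0.001, -0.0]
contact_force: [-0.1, 0.8, -0.3]
opening: 0.682
clock: 15.5
tool_pos: [0.5116, -0.1432, 0.2026]
eef_rot: [0.997, -0.079, -0.003, -0.0]
contact_force: [-0.4, -0.8, -0.3]
opening: 0.677
px [240  64] [384 172]
(array([ 558.3, -140.2]), array([125.1,  94.7]), array([[ 501.6, -194.5],
       [ 595.1, -209.5],
       [ 615. ,  -86. ],
       [ 521.5,  -71. ]], dtype=float32)) -9.11
clock: 16.05
tool_pos: [0.3881, -0.2203, 0.2732]
eef_rot: [0.997, -0.079, 0.003, 0.001]
contact_force: [0.0, -0.7, 0.8]
opening: 0.68
clock: 16.55
tool_pos: [0.3374, -0.3455, 0.2719]
eef_rot: [0.997, -0.08, 0.001, 0.001]
contact_force: [0.5, -0.6, -0.7]
opening: 0.685
clock: 17.05
tool_pos: [0.2872, -0.4706, 0.2719]
eef_rot: [0.997, -0.08, 0.001, 0.001]
contact_force: [0.1, -0.4, 0.2]
opening: 0.68
top (array([ 560.3, -141.1]), array([125.4,  94. ]), array([[ 504.4, -196. ],
       [ 597.3, -210.2],
       [ 616.3,  -86.3],
       [ 523.4,  -72. ]], dtype=float32)) -8.69
```

View pics/f.png

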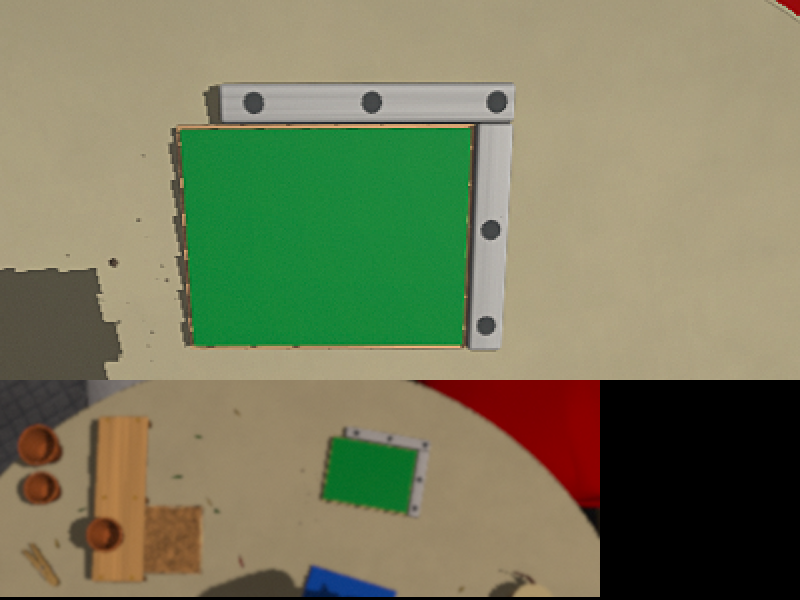

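The board sits square in the stop. Cork board, pot and rack are as before. One last numeric check of the gap at both fences, using the saved geometry.

```bash
python3 - <<'E'
import cv2,numpy as np
a=cv2.cvtColor(cv2.imread('pics/w7.png'),cv2.COLOR_BGR2RGB)
print('px/mm ~',round(144/126,2))
for v in(75,100,125,150,165): print(v,[tuple(map(int,a[v,u])) for u in range(380,392)])
for u in(280,340): print(u,[tuple(map(int,a[v,u])) for v in range(57,68)])
E
python3 -c "
from h import *
s=r.snapshot('top');h=cv2.cvtColor(s['pixels'],cv2.COLOR_RGB2HSV)
t0=cv2.imread('pics/top1.png');t=s['pixels'][...,::-1]
d=cv2.absdiff(t0,np.ascontiguousarray(t)).max(2)
for n,(x0,y0,x1,y1) in dict(cork=(205,172,245,220),pot=(168,178,196,206),candle=(392,240,440,284),spool=(425,218,455,250)).items(): print(n,(d[y0:y1,x0:x1]>60).sum(),cv2.phaseCorrelate(np.float64(t0[y0:y1,x0:x1,1]),np.float64(t[y0:y1,x0:x1,1]))[0])"
```

```text
px/mm ~ 1.14
75 [(31, 137, 61), (33, 137, 61), (28, 135, 61), (32, 139, 64), (21, 153, 63), (96, 95, 57), (78, 57, 46), (51, 48, 49), (77, 78, 76), (132, 129, 126), (175, 172, 168), (177, 175, 170)]
100 [(29, 138, 61), (28, 137, 59), (29, 139, 62), (19, 150, 62), (112, 107, 66), (87, 65, 51), (53, 49, 47), (81, 82, 79), (135, 133, 131), (173, 170, 166), (177, 174, 169), (176, 172, 167)]
125 [(33, 138, 63), (19, 137, 59), (36, 156, 65), (108, 110, 63), (88, 63, 52), (53, 51, 49), (84, 85, 83), (140, 137, 134), (173, 169, 165), (174, 170, 165), (172, 169, 166), (171, 168, 163)]
150 [(15, 135, 60), (18, 151, 59), (107, 107, 62), (88, 64, 53), (53, 51, 48), (87, 85, 84), (145, 143, 140), (175, 171, 166), (174, 170, 165), (173, 171, 166), (171, 169, 163), (171, 169, 163)]
165 [(15, 141, 59), (71, 101, 52), (110, 90, 67), (67, 60, 52), (66, 66, 66), (123, 122, 118), (173, 171, 165), (182, 180, 172), (140, 137, 134), (86, 88, 87), (63, 66, 65), (63, 67, 66)]
280 [(170, 168, 163), (166, 163, 158), (163, 160, 157), (144, 143, 140), (54, 57, 62), (139, 107, 75), (227, 169, 119), (37, 68, 33), (10, 140, 57), (22, 136, 58), (22, 133, 56)]
340 [(169, 168, 161), (174, 171, 167), (162, 159, 155), (137, 136, 133), (29, 32, 38), (148, 116, 77), (236, 171, 122), (36, 116, 49), (20, 139, 61), (30, 136, 62), (25, 136, 60)]
cork 0 (0.14853164113607775, 0.04924034097396657)
pot 0 (-0.004422075036623951, 0.0056049183700253025)
candle 428 (-0.011823147731202965, 0.8854920268664195)
spool 0 (-0.11409805609842216, 0.18873005305823476)
```

```bash
python3 -c "
from plant import r
print(r.get_state()['clock']);print(r.finish_job())"
```

```text
17.15
the job is handed in; nothing more can be done
None
```

The green board lies flat in the corner stop against both fences, and I handed the job in at 17 s with the arm clear of everything. It was dragged the whole way by pressing on its top, never lifted.

**What happened:**
- While coming out of the rack the board turned by about 8°. I lifted the gripper off, pressed again at the board's centre with the jaws along its length, turned it square and slid it on.
- I pushed it against the far fence first, then the right one.
- Pressing was mostly 10–20 N. It peaked at 28 N for a moment when I re-pressed and 27 N on the final push, both above the suggested 5 to 15 N.

**Last checks:**
- **Squareness:** the board's yaw read -8.7° to -9.1° in the last full-board views, against about -8.9° for the fences.
- **Snugness:** close up, the gap looks the same along each fence and no table shows between. A dark line of about 1 mm, probably shadow, remains at the right fence, so a gap under 1 mm there can't be ruled out.
- **Disagreement:** my first top-view estimate of the stop's yaw was -9.7°. I used the closer wrist-camera value of -8.9° instead.
- **Other items:** the cork board, pot and spool show no change from the first picture. The candle area did differ (a shift of up to 0.9 px). I put this down to the arm's shadow, since the arm never came near the candle, but I didn't check it separately.

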